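# Start the screw cap on the lotion bottle

### The arm

A 6-joint arm with a two-finger parallel gripper is mounted at the origin on the work surface. World frame = base frame: x ahead of the robot, y to its left, z up, the work surface at z = 0. Lengths are in mm, angles in rad, forces in N, time in s.
With the tool pointing down it reaches from about 400 to 925 mm from the base axis. Payload 12.5 kg.
Tool frame: the origin (TCP) lies at the very end of the fingers, on their centre line; the grasp point (between the pads) lies 19 mm behind it; z points along the fingers, y is the direction in which the jaws open and shut (so a half turn about z gives the same grasp; the last joint's range is limited). The gripper opens to 95 mm and grips with 3 to 60 N. Pads are 20 mm wide; open, the fingers measure 119 mm over their backs; the gripper's body (75 mm by 180 mm) begins 59 mm behind the grasp point.
Start: joints at [-1.277, 0.491, 1.559, -0, 1.092, -0.106], TCP at [243.295, -575.721, 214.661] pointing down, gripper open.
Joint ranges: [-3.1, 3.1], [-0.84, 2.19], [0.05, 2.79], [-1.13, 4.28], [0.06, 2.93], [-2.69, 2.69]. Speed limits (rad/s): [2.22, 2.22, 2.79, 3.14, 3.14, 3.14].

### API

Orientations are given as [roll, pitch, yaw] about the fixed x, y, z axes, in that order (R = Rz(yaw) Ry(pitch) Rx(roll)).
In Python, from cell import env gives the robot as it stands.
- The arm moves only by the shell command python3 -m pendant 'ROWS'. ROWS is JSON, a list that holds one entry, the list of rows, each a list of 5 numbers: the opening, from 0 (shut) to 1 (fully open), then the shift along the tool's x, y, z in m, then the turn about the tool's z in rad. A call has exactly 8 rows; each row is the pose to reach, as a shift and turn from the pose commanded when the call began, along the tool's axes at that moment; what a row does not reach only later rows make up. A row lasts 1/10 s, in which the tool goes at most 50 mm and 8.59 degrees, less where a joint would pass 70% of its speed; a pose out of reach is approached as far as the arm can. A call with a gripper value outside its range is refused whole. The fingers move at their own pace and stop on an object; the grip force is fixed at half the most. Time passes only in rows, so rows that repeat a pose let the fingers close, or fill a call up. It gives the time, the measured TCP pose, the force and the opening at its end, in the units of the state.
- env.state(): the state, without advancing time (a new reading comes with each control period).
- env.read_camera(name): name is "scene" or "top" or "wrist"; returns a dict with "image" (480x640x3 uint8, blue, green, red), "range_z" (480x640 float32, mm along the optical axis (not along the pixel's ray), 0 where there is no reading), "fx", "fy", "cx", "cy" (pixels), "rvec" (rotation vector, rad) and "tvec" (3), from world to camera coordinates, as OpenCV has them; the wrist camera has in their place "tool_from_camera" (4x4, takes a point from camera to tool coordinates, whose origin is the TCP and whose axes are the flange's). Camera axes: x right, y down, z forward; pixel columns grow to the right and rows downward; lengths in mm; the calibration is good to about 2 mm. A picture is of the moment at which its call begins: read the wrist's pose just before it.
- env.job_done(): hands the job in, once; it reports no verdict.
The state is a dict: "t": time; "joints": joint angles; "qvel": joint speeds; "tau": joint torques, N m; "eef_pos": TCP position; "tcp_rot": TCP orientation; "ft_force": force on the tool from outside, world axes, zero at the start; "moment": the same for the moment, N m; "opening": opening from 0.0 (shut) to 1.0 (fully open).
Only numpy, scipy, OpenCV 4.12 (cv2) and the standard library are available. Lean on these libraries where they do the work, as an engineer would, in place of code of your own. Each camera call takes 0.05 s, during which the arm holds its last target. There are 200 camera calls.

### The job

Set the tall white cap upright on the neck of the bottle with the pointer bar on its top lined up with the rib on the bottle's shoulder. Then turn it backward (anticlockwise seen from above) until you feel it drop into the thread, turn it forward (clockwise) one full turn, and finish still gripping the cap there, neither screwed down home nor let go. Leave everything else on the table where it is.

Things in the scene. Friction and masses are not known exactly. Their poses are not given: they have to be found in the camera images.
- cap_mid (a point): Centre of the loose white plastic cap, 19.5 above its mouth rim, on its axis, z up. It stands mouth down on the table: plain round outside, 54 diameter, 39 high, about 45 g. A pointer bar on the top (26 long, 6 wide, 7 high) runs from the centre to the rim along the cap's +x. Bore 47, 36 deep; three inner lugs at the mouth rim reach in to 15 from the axis, one under the pointer. Sizes in mm.
- cap_pointer (a point): Point on the cap's top face, 22 from the axis along +x, at the outer end of the pointer bar. Sizes in mm.
- neck_top (a point): Centre of the top of the bottle's neck, 122 above the table, z up, +x towards the rib. The grey bottle (80 diameter, shoulder 37 below this point) is fixed in a steel foot (110 diameter, 6 thick) and cannot move or turn. White neck: core radius 14, top 5 tapered to radius 10, coarse right-hand three-start thread of radius 20, 18 down per turn, lugs have 1.2 up-down play. Sizes in mm.
- rib (a point): Top of the small white rib on the bottle's shoulder, 14 long, 6 wide, 4 high, 33.5 from the neck axis along +x of the neck_top frame: the mark for the pointer.
- cap_rest (a point): Where cap_mid lies (12.5 above neck_top) when the cap is set on with pointer at rib: the lugs then rest on three flat lands, 75 degrees each, 45 degree gaps between. Turned backward (anticlockwise from above), the lugs come over the gaps 26 to 49 degrees past the rib; this differs from bottle to bottle and must be felt.
- cap_dropped (a point): Where cap_mid lies (about 7 above neck_top) after the drop of 4 to 6. The cap drops if let go or pressed lightly (a firmly held one stays up); a wall soon stops it turning farther back. Turn forward only when down: it then sinks 18 per turn and the hand must follow. One turn on cap_mid is some 11 below neck_top; the thread runs a quarter turn more. Let go, the cap stays as turned.
- compact: Bystander, leave alone: square black powder compact, 85 x 85 x 11, open pans on top; origin at centre of underside (mm).
- brush_a: Bystander, leave alone: make-up brush lying flat, 180 long, 13 wide, 7 thick; origin on its underside, lies along its own y axis (mm).
- brush_b: Bystander, leave alone: a second make-up brush like the first, beside it (mm).
- hairbrush: Bystander, leave alone: wooden hairbrush lying bristles up, 210 long, 62 wide, 34 high; origin under the middle of the bristle head, handle to its -x (mm).
- jar: Bystander, leave alone: small glass cream jar with black lid, 60 diameter, 45 high; origin at centre of underside (mm).
- vial: Bystander, leave alone: little blush-coloured bottle standing up, 28 diameter, 60 high; origin at centre of underside (mm).
- scissors: Bystander, leave alone: scissors lying flat, 200 long, 12 high; origin at the pivot, blades to +x, blue handle rings to -x (mm).
There are look-alikes about, which are no part of the job. Leave any pink look-alike of the part that bears cap_mid alone.

How it is judged (in metres and radians):
On the way, in this order (a step that is already met when the one before it is completed fails the run):
1. the cap sits on top of the neck, its pointer lined up with the shoulder rib (horizontal distance between cap_mid and neck_top below 0.005 m and angle between cap_mid's own z axis and vertical below 0.12 rad and z of cap_mid in the frame of neck_top between 0.0105 and 0.015 m and x of cap_pointer in the frame of neck_top above 0 m and y of cap_pointer in the frame of neck_top between -0.0075 and 0.0075 m), for 0.1 s.
2. turned backward, the cap has dropped into the thread (horizontal distance between cap_mid and neck_top below 0.005 m and angle between cap_mid's own z axis and vertical below 0.12 rad and z of cap_mid in the frame of neck_top between 0.004 and 0.0092 m and y of cap_pointer in the frame of neck_top above 0.007 m), for 0.1 s.
At the end, for the whole second after the job is handed in: Cap level (within 0.12 rad) and centred (5 mm) on the neck, screwed one turn on from the drop (cap centre 7 to 14.2 mm below the neck top), at rest, with the fingers still gripping it (over 2 N) (horizontal distance between cap_mid and neck_top below 0.005 m and angle between cap_mid's own z axis and vertical below 0.12 rad and z of cap_mid in the frame of neck_top between -0.0142 and -0.007 m and contact force between the fingers and cap above 2 N and linear speed of cap below 0.01 m/s and angular speed of cap below 0.2 rad/s); the arm keeps its last pose, push and grip.
It fails at once if a bystander is shoved more than 30 mm (distance of any of compact, brush_a, brush_b, hairbrush, jar, vial, scissors from where it was at the start of the episode above 0.03 m).
It also fails if it takes over 72 s, if anything falls off the work surface, if the arm or the gripper's body presses on something with over 40 N, if the wrist force passes 120 N, or if a joint passes its speed limit or range.

## Working session

There is one attempt and no reset: what is moved stays moved. The work goes in short steps, Python scripts to look and compute and a shell command to move; the robot and the scene stay as the last step left them, time stands still between calls to the robot, and variables do not carry over. Pictures are saved under pics/ and viewed, about 8 in all and at most 12, crops included, and the job is handed in when it is done.

```bash
mkdir -p pics; ls; cat > h.py <<'E'
import numpy as np, cv2
from cell import env
from scipy.spatial.transform import Rotation as R
def cam(name):
    s=env.state(); c=env.read_camera(name)
    if name=='wrist':
        T=np.eye(4); T[:3,:3]=R.from_euler('xyz',s['tcp_rot']).as_matrix(); T[:3,3]=s['eef_pos']
        if np.abs(T[:3,3]).max()<2: T[:3,3]*=1000
        M=T@np.array(c['tool_from_camera'])
        c['R']=M[:3,:3]; c['o']=M[:3,3]
    else:
        r=cv2.Rodrigues(np.array(c['rvec'],float))[0]; c['R']=r.T; c['o']=-r.T@np.array(c['tvec'],float).ravel()
    return c
def ray(c,u,v): return c['R']@np.array([(u-c['cx'])/c['fx'],(v-c['cy'])/c['fy'],1.])
def onz(c,u,v,z):
    d=ray(c,u,v); return c['o']+d*(z-c['o'][2])/d[2]
def cloud(c):
    v,u=np.mgrid[:480,:640]; z=c['range_z']
    p=np.stack([(u-c['cx'])/c['fx']*z,(v-c['cy'])/c['fy']*z,z],-1)
    P=p@c['R'].T+c['o']; P[z==0]=np.nan; return P
E
python3 - <<'E'
from h import *
print(env.state())
for n in ['top','scene']:
    c=cam(n); cv2.imwrite(f'pics/{n}0.png',c['image']); np.save(f'pics/{n}0.npy',cloud(c)); print(n,c['o'],c['fx'])
E
```

```text
pics
{'t': 0.0, 'joints': array([-1.27657806e+00,  4.91557855e-01,  1.55949500e+00,  1.67412674e-05,
        1.09170343e+00, -1.05620323e-01]), 'qvel': array([-0.00026552, -0.00209707,  0.00038821, -0.00084083,  0.0017661 ,
       -0.00039877]), 'tau': array([-7.83814467e-04, -6.12650299e+01, -2.58183038e+01,  6.92000147e-02,
        4.82342381e-02, -9.63497246e-05]), 'eef_pos': array([ 243.22858907, -575.43974531,  214.04712806]), 'tcp_rot': array([-3.14043707e+00, -1.37439106e-04,  3.99830785e-01]), 'ft_force': array([-0.14317246, -0.63877747,  0.15946896]), 'moment': array([-0.00620553, -0.02325514,  0.01292783]), 'opening': 0.999956391668278}
top [ 338.60136122    9.91830548 1428.08842637] 620.135627212591
scene [ 860.79941537 -440.26876874  877.60011641] 539.3129677405205
```

View pics/top0.png

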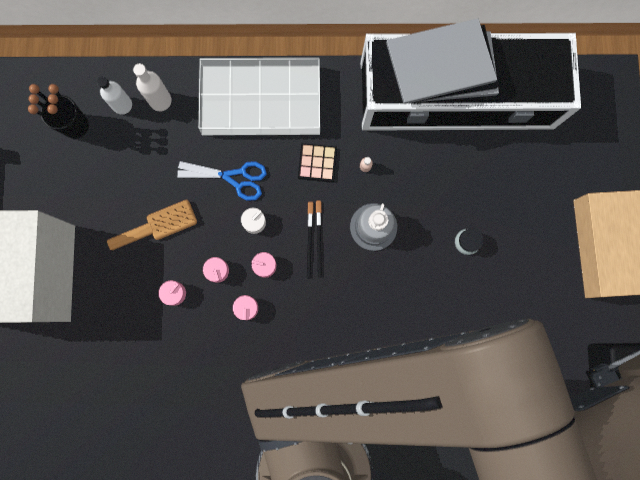

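View pics/scene0.png

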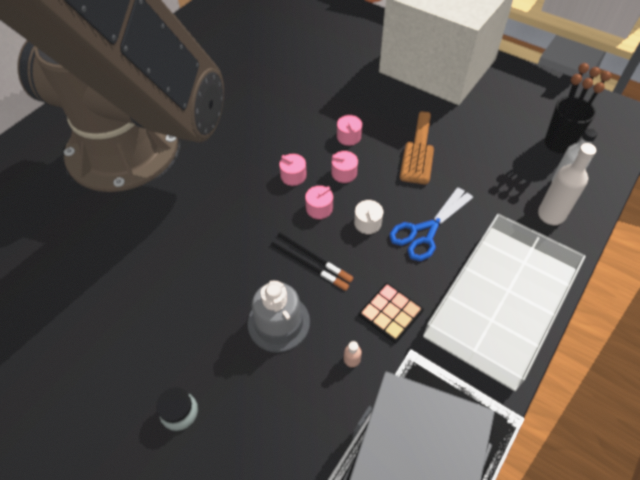

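The top view shows the white cap at (253,221) with its pointer up-right, the bottle neck at about (378,220), and the rib near (382,208). The scene view shows the cap at (368,217), the neck at (274,293) and the rib at (286,315). Next I'll triangulate these.

```bash
python3 - <<'E'
from h import *
t=cam('top'); s=cam('scene')
def blob(c,box,thr=170):
    im=c['image']; x0,y0,x1,y1=box; sub=im[y0:y1,x0:x1]; m=((sub.min(2)>thr)).astype(np.uint8)
    n,l,st,ce=cv2.connectedComponentsWithStats(m)
    return [(st[i].tolist(),(ce[i]+[x0,y0]).round(1).tolist()) for i in range(1,n) if st[i][4]>4]
for n,c,b in [('t cap',t,(235,200,275,242)),('t neck',t,(350,195,400,250)),('s cap',s,(345,195,395,240)),('s neck',s,(250,275,310,335))]: print(n,blob(c,b))
P=np.load('pics/top0.npy')
print('capz',P[215:227,246:260,2].round()[::3,::3])
print(P[221,253],P[219,378],P[209,382])
Q=np.load('pics/scene0.npy'); print(Q[212,368],Q[290,274],Q[315,286])
for c,(u1,v1,z1),(u2,v2,z2),(u3,v3,z3) in [(t,(253,221,39),(378,219,122),(382,209,89)),(s,(368,212,39),(274,288,122),(286,315,89))]:
    print(onz(c,u1,v1,z1),onz(c,u2,v2,z2),onz(c,u3,v3,z3))
a=cv2.resize(t['image'][190:255,225:405],None,fx=4.4,fy=4.4,interpolation=3); b=cv2.resize(s['image'][190:340,240:400],None,fx=2,fy=2,interpolation=3)
o=np.zeros((600,800,3),np.uint8); o[:a.shape[0],:a.shape[1]]=a; o[290:590,:320]=b; cv2.imwrite('pics/crop.png',o)
E
```

```text
t cap [([6, 8, 24, 24, 430], [252.3, 219.5])]
t neck [([18, 9, 21, 27, 334], [377.5, 218.7]), ([11, 17, 5, 20, 47], [362.8, 222.1])]
s cap [([10, 5, 28, 23, 475], [368.7, 210.8])]
s neck [([10, 6, 28, 27, 475], [275.2, 292.7]), ([43, 18, 4, 15, 33], [294.5, 299.7]), ([32, 35, 8, 9, 44], [286.0, 313.8])]
capz [[38. 41. 36. 47. 43.]
 [39. 39. 48. 41. 40.]
 [47. 40. 41. 34. 42.]
 [41. 34. 40. 37. 43.]]
[560.16114093 132.64320923  40.27216081] [ 549.36103924 -141.21630074  122.39851497] [ 577.20948574 -154.60415339   87.37195387]
[568.59728733 127.10572343  45.11068404] [ 554.1500962  -142.51045082  122.31063387] [ 585.75977568 -156.05715353   92.0399674 ]
[560.36423674 132.7557067   39.        ] [ 549.42536607 -141.26242916  122.        ] [ 576.91974139 -154.40437203   89.        ]
[566.45244944 131.27039642  39.        ] [ 551.80491403 -139.49458685  122.        ] [ 584.69542493 -154.95730899   89.        ]
```

View pics/crop.png

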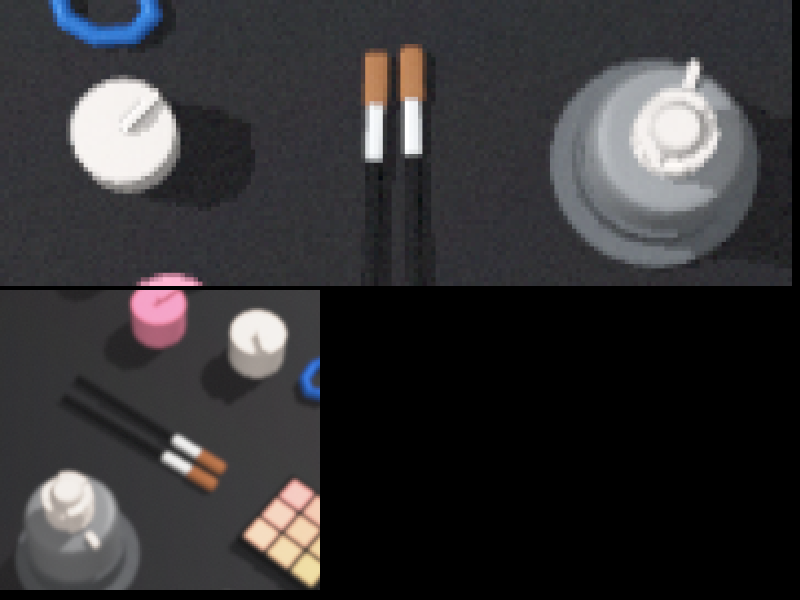

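The crop confirms the top view: cap pointer at about -45° in the world frame, rib at about -23°. I'll go above the cap with yaw 145°, which leaves joint 6 room for the later turning, and look with the wrist camera.

```bash
cat >> h.py <<'E'
def go(x,y,z,yaw_deg):
    s=env.state(); r=R.from_euler('xyz',s['tcp_rot']); p=np.array(s['eef_pos'])
    d=r.inv().apply(np.array([x,y,z])-p)/1000
    yaw=s['tcp_rot'][2]; dy=(np.radians(yaw_deg)-yaw)
    print('shift',d.round(4),'turn',round(-dy,3),'or',round(-dy+2*np.pi,3),round(-dy-2*np.pi,3),'t',s['t'])
E
python3 -c "
from h import *
go(545,131,214,145)"
```

```text
shift [ 0.5529 -0.5334  0.0007] turn -2.131 or 4.152 -8.414 t 0.2
```

```bash
python3 -m pendant '[[[1,0.553,-0.533,0,-2.131],[1,0.553,-0.533,0,-2.131],[1,0.553,-0.533,0,-2.131],[1,0.553,-0.533,0,-2.131],[1,0.553,-0.533,0,-2.131],[1,0.553,-0.533,0,-2.131],[1,0.553,-0.533,0,-2.131],[1,0.553,-0.533,0,-2.131]]]'; python3 -c "
from h import *
go(545,131,214,145)"
```

```text
t: 1.0
eef_pos: [400.9, -206.0, 214.8]
tcp_rot: [3.141, 0.0, 1.606]
ft_force: [0.8, -0.4, -0.4]
opening: 1.0
shift [0.3318 0.1558 0.0007] turn -0.925 or 5.358 -7.208 t 1.0
```

```bash
python3 -m pendant '[[[0.75,0.332,0.156,0,-0.925],[0.75,0.332,0.156,0,-0.925],[0.75,0.332,0.156,0,-0.925],[0.75,0.332,0.156,0,-0.925],[0.75,0.332,0.156,0,-0.925],[0.75,0.332,0.156,0,-0.925],[0.75,0.332,0.156,0,-0.925],[0.75,0.332,0.156,0,-0.925]]]'; python3 -c "
from h import *
go(545,131,214,145)
c=cam('wrist'); print(c['o'],c['R'].round(2)); cv2.imwrite('pics/w1.png',c['image'])
m=(c['image'].min(2)>170).astype(np.uint8)
n,l,st,ce=cv2.connectedComponentsWithStats(m)
for i in range(1,n):
  if st[i][4]>100: print(st[i],ce[i],onz(c,*ce[i],39))
"
```

```text
t: 1.8
eef_pos: [547.8, 132.1, 214.3]
tcp_rot: [3.141, 0.0, 2.529]
ft_force: [-0.0, -0.5, -0.3]
opening: 0.746
shift [ 0.0016 -0.0025  0.0003] turn -0.002 or 6.281 -6.285 t 1.8
[494.47327879 169.157922   383.47677091] [[ 0.58  0.79  0.19]
 [ 0.82 -0.56 -0.13]
 [ 0.    0.23 -0.97]]
[ 184    0   65   60 2925] [217.72034188  28.56957265] [370.65588029 151.2745726   39.        ]
[ 312   32   64   68 3084] [344.82425422  65.8349546 ] [453.6967202  220.21393526  39.        ]
[ 218  122   61   61 2812] [247.93278805 152.29623044] [462.99738043 110.90503132  39.        ]
[ 308  196   58   64 2684] [336.84277198 227.65797317] [563.51369249 136.19783402  39.        ]
[ 459  208   99   67 2413] [512.91338583 242.26605885] [668.93951376 261.87167045  39.        ]
[ 157  319  318    7 1597] [326.11458986 321.36192862] [634.44796958  74.43415652  39.        ]
[294 360  26  16 279] [306.69892473 369.14695341] [666.03165752  28.40493779  39.        ]
```

View pics/w1.png

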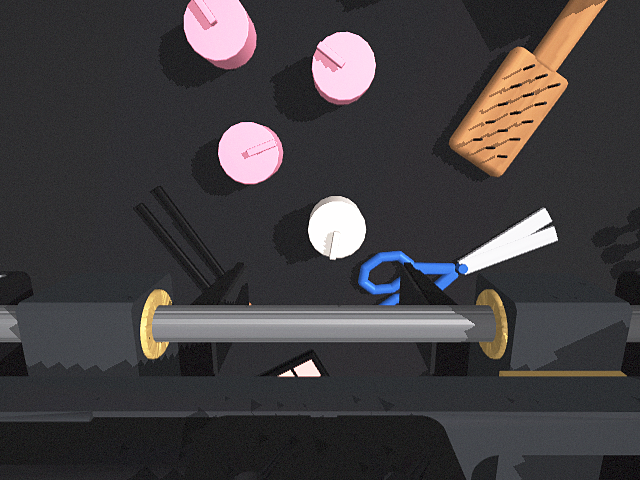

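The wrist view shows the cap at about (337,228) with its pointer bar running down to (332,258). The scissors ring is to its right at (385,270). I'll measure more finely on an upscaled crop.

```bash
python3 -c "
from h import *
c=cam('wrist'); im=c['image']; P=cloud(c)
Z=P[190:265,300:372]; print(np.nanstd(Z[35:45,30:40,2]),np.nanmedian(Z[35:45,30:40,2]))
g=im.min(2)[190:265,300:372]
m=(g>150)
zz=cv2.medianBlur(np.nan_to_num(Z[...,2]).astype(np.float32),5)
top=m&(zz>33)
ys,xs=np.nonzero(top); q=Z[top]; print('range pts',len(xs),np.nanmedian(q,0), (np.nanpercentile(q,2,0)+np.nanpercentile(q,98,0))/2)
cv2.imwrite('pics/w1c.png',cv2.resize(im[190:265,300:372],None,fx=7.5,fy=7.5,interpolation=3))
"
```

```text
2.8736959230717773 38.5449222481038
range pts 2566 [564.14940182 135.40553839  38.20010163] [564.74186137 134.95889815  41.02143133]
```

View pics/w1c.png

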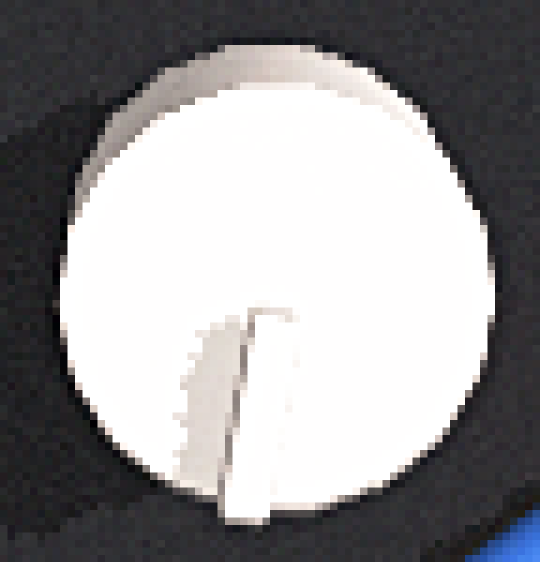

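The crop shows the top face centred at pixel (337.2,229.7) and the bar running from (336.7,231.6) to (332.9,259.3).

```bash
python3 -c "
from h import *
c=cam('wrist'); p=onz(c,337.2,229.7,39); a=onz(c,336.7,231.6,46);b=onz(c,332.9,259.3,46); print(p,a,b,np.linalg.norm(b-a))
d=b-a; print(np.degrees(np.arctan2(d[1],d[0])))
d=b-p; print(np.degrees(np.arctan2(d[1],d[0])))
# second view top: cap face centre pix
t=cam('top'); q=onz(t,252.7,219.4,39); print('top',q)
# triangulate height
d1=ray(c,337.2,229.7); d2=ray(t,252.7,219.4); A=np.stack([d1,-d2],1); k=np.linalg.lstsq(A,t['o']-c['o'],rcond=None)[0]; print('tri',c['o']+k[0]*d1,t['o']+k[1]*d2)
go(564,133,60,145)
"
```

```text
[564.40215608 133.4228075   39.        ] [564.15263059 132.74657789  46.        ] [583.56533797 115.04563308  46.        ] 26.271213428654466
-42.359265170439876
-43.800535320224185
top [564.04048064 133.45262481  39.        ]
tri [564.28342941 133.48013538  39.58026454] [563.95599731 133.40633031  39.52056102]
shift [-0.0115  0.0145  0.1543] turn -0.006 or 6.277 -6.289 t 2.0
```

```bash
python3 -m pendant '[[[0.75,-0.0115,0.014,0.03,0],[0.75,-0.0115,0.014,0.07,0],[0.75,-0.0115,0.014,0.11,0],[0.75,-0.0115,0.014,0.13,0],[0.75,-0.0115,0.014,0.14,0],[0.75,-0.0115,0.014,0.14,0],[0.75,-0.0115,0.014,0.14,0],[0.75,-0.0115,0.014,0.14,0]]]'; python3 -c "
from h import *
go(564.2,133.4,8,145)
"
```

```text
t: 2.8
eef_pos: [565.0, 133.0, 76.0]
tcp_rot: [3.14, 0.002, 2.524]
ft_force: [0.2, 0.1, 1.1]
opening: 0.748
shift [ 0.001  -0.0002  0.068 ] turn -0.006 or 6.277 -6.29 t 2.8
```

```bash
python3 -m pendant '[[[0.75,0.0005,0,0.03,0],[0.75,0.0005,0,0.055,0],[0.75,0.0005,0,0.067,0],[0.75,0.0005,0,0.067,0],[0.75,0.0005,0,0.067,0],[0.3,0.0005,0,0.067,0],[0.3,0.0005,0,0.067,0],[0.3,0.0005,0,0.067,0]]]'; python3 -m pendant '[[[0.3,0,0,0,0],[0.3,0,0,0,0],[0.3,0,0,0,0],[0.3,0,0,-0.01,0],[0.3,0,0,-0.04,0],[0.3,0,0,-0.08,0],[0.3,0,0,-0.12,0],[0.3,0,0,-0.14,0]]]'; python3 -c "
from h import *
t=cam('top')
n=onz(t,378.9,219.1,122); r=onz(t,382.3,206.4,89); print(n,r)
s=cam('scene');
d=r-n; print(np.degrees(np.arctan2(d[1],d[0])))
go(n[0],n[1],190,167)"
```

```text
t: 3.6
eef_pos: [564.3, 133.6, 8.4]
tcp_rot: [3.141, 0.001, 2.525]
ft_force: [-0.5, 0.5, 5.0]
opening: 0.567
t: 4.4
eef_pos: [564.6, 133.7, 151.5]
tcp_rot: [3.139, 0.003, 2.525]
ft_force: [0.3, 0.2, -1.5]
opening: 0.569
[ 549.19457216 -143.18217914  122.        ] [ 582.71267202 -155.20772777   89.        ]
-19.736857291966135
shift [-0.1474 -0.2349 -0.039 ] turn -0.39 or 5.893 -6.673 t 4.5
```

```bash
python3 -c "
from h import *
go(622,-160,200,167)"

```

```text
shift [-0.2166 -0.2064 -0.0486] turn -0.39 or 5.893 -6.673 t 4.5
```

```bash
python3 -m pendant '[[[0.3,-0.02,-0.02,-0.0486,-0.05],[0.3,-0.045,-0.043,-0.0486,-0.1],[0.3,-0.08,-0.077,-0.0486,-0.17],[0.3,-0.118,-0.113,-0.0486,-0.24],[0.3,-0.155,-0.148,-0.0486,-0.3],[0.3,-0.187,-0.178,-0.0486,-0.35],[0.3,-0.207,-0.197,-0.0486,-0.38],[0.3,-0.2166,-0.2064,-0.0486,-0.39]]]'; python3 -c "
from h import *
c=cam('wrist');c=cam('wrist'); print(env.state()['eef_pos'],env.state()['opening'])
cv2.imwrite('pics/w2.png',c['image']); import pickle; pickle.dump(c,open('w2.pkl','wb'))"
```

```text
t: 5.3
eef_pos: [620.9, -162.5, 195.1]
tcp_rot: [-3.142, -0.002, 2.913]
ft_force: [0.4, 0.0, -0.6]
opening: 0.563
[ 620.90179043 -161.05579375  195.26283032] 0.5631018308159773
```

View pics/w2.png

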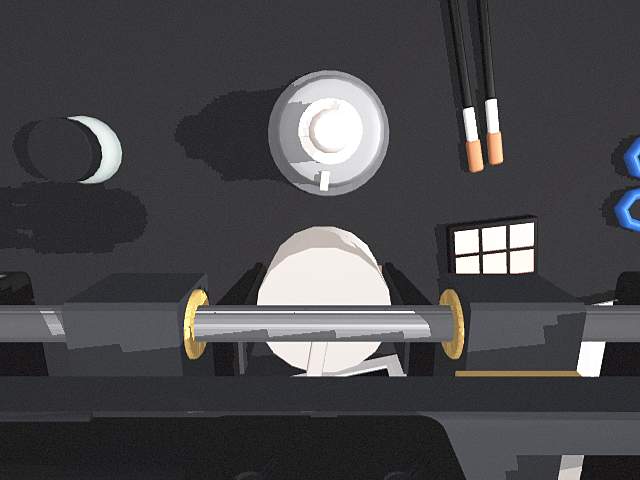

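The wrist view shows the neck at about (332,130) and the rib at about (325,181). The held cap is visible at about (324,295), with its bar pointing down to (316,372).

```bash
python3 -c "
from h import *
import pickle; c=pickle.load(open('w2.pkl','rb')); im=c['image'].copy()
a=cv2.resize(im[65:200,262:397],(594,594),interpolation=3)
a=np.clip((a.astype(float)-90)*1.55,0,255).astype(np.uint8)
cv2.imwrite('pics/w2c.png',a)
g=im.min(2); 
for thr in (235,250):
  m=(g[100:160,305:360]>thr).astype(np.uint8); n,l,st,ce=cv2.connectedComponentsWithStats(m); print([(st[i].tolist(),(ce[i]+[305,100]).round(1).tolist()) for i in range(1,n) if st[i][4]>30])
"
```

```text
[([0, 0, 55, 60, 2577], [333.2, 129.5])]
[([0, 0, 29, 21, 292], [317.1, 107.6]), ([7, 0, 48, 60, 1948], [338.2, 132.0])]
```

View pics/w2c.png

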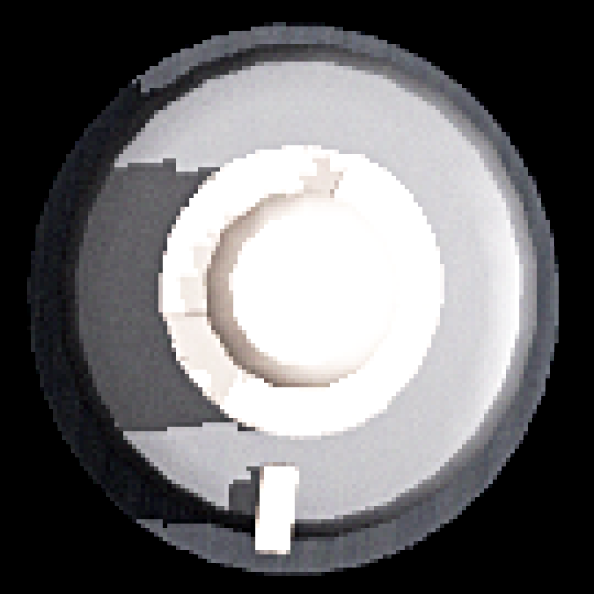

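The enhanced crop shows the thread disc centred at crop (302,292), the bottle body at (301,292), the foot at (294,300), and the rib from (281,467) to (271,553).

```bash
python3 -c "
from h import *
import pickle; c=pickle.load(open('w2.pkl','rb'))
P=lambda x,y:(262+(x-.5)/4.4,65+(y-.5)/4.4)
for n,x,y,z in [('lands',302.5,292,115),('shoulder',301.5,292.5,85),('foot',294,300,6),('rib',276,510,89),('ribin',281,467,89),('ribout',271,553,89)]:
  print(n,onz(c,*P(x,y),z).round(1))
t=cam('top'); print('top neck',onz(t,378.9,219.1,122)); 
d1=ray(c,*P(302.5,292)); d2=ray(t,378.6,219.4); k=np.linalg.lstsq(np.stack([d1,-d2],1),t['o']-c['o'],rcond=None)[0]; print('tri',c['o']+k[0]*d1,t['o']+k[1]*d2)
n=onz(c,*P(302.5,292),115)
for q in [(276,510),(281,467),(271,553)]:
  d=onz(c,*P(*q),89)-n; print(np.degrees(np.arctan2(d[1],d[0])),np.hypot(*d[:2]))
# cap bar in hand
z=env.state()['eef_pos'][2]-7.5
a=onz(c,325,340,z+46);b=onz(c,315.5,375,z+46); print(a,b,np.degrees(np.arctan2(*(b-a)[1::-1])))
im=c['image'][220:385,240:410]; cv2.imwrite('pics/w2d.png',cv2.resize(im,None,fx=3.5,fy=3.5,interpolation=3))
"
```

```text
lands [ 551.6 -142.4  115. ]
shoulder [ 550.9 -141.9   85. ]
foot [ 550.  -141.8    6. ]
rib [ 583.3 -153.6   89. ]
ribin [ 576.7 -151.2   89. ]
ribout [ 589.9 -155.9   89. ]
top neck [ 549.19457216 -143.18217914  122.        ]
tri [ 551.52612471 -142.32266698  110.69045602] [ 550.36972413 -143.84595314  110.68236277]
-19.38663039424182 33.53430291597566
-19.29857262328236 26.59802350079996
-19.44507204319192 40.553036032478055
[ 627.56323533 -164.12786512  234.02781457] [ 641.08839354 -170.99046155  234.02781457] -26.903005296827835
```

View pics/w2d.png

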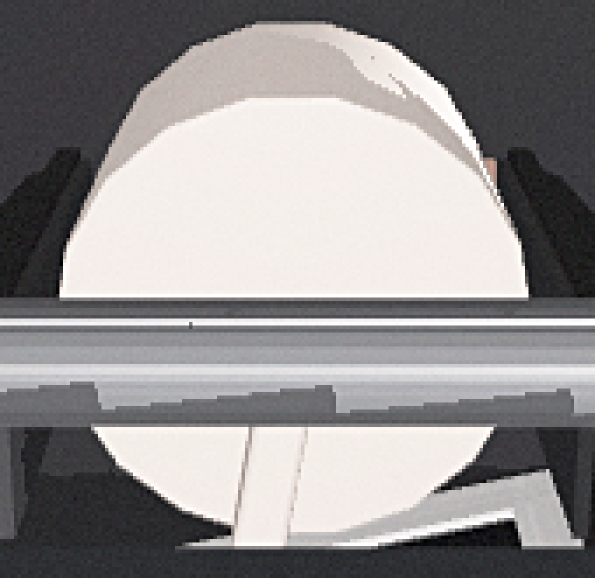

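The crop shows the held cap's top face centred at crop (294,315) and the bar axis running from (278,428) to (261,548).

```bash
python3 -c "
from h import *
import pickle; c=pickle.load(open('w2.pkl','rb')); s=env.state()
P=lambda x,y:(240+(x-.5)/3.5,220+(y-.5)/3.5)
z=s['eef_pos'][2]-8
a=onz(c,*P(278.5,428),z+46);b=onz(c,*P(261.5,548),z+46); print(a,b,np.degrees(np.arctan2(*(b-a)[1::-1])))
f=onz(c,*P(294,315),z+39); print('face',f, s['eef_pos'],s['tcp_rot'])
d=b-f; print(np.degrees(np.arctan2(d[1],d[0])),np.hypot(*d[:2]))
# face edges
for q in [(60,298),(528,298),(293,97),(290,533)]: print(onz(c,*P(*q),z+39))
print('lag',env.state()['eef_pos'])
go(551.2,-142.3,195,167.4)
"
```

```text
[ 628.21861532 -166.42529323  233.52781457] [ 641.92824001 -171.56725771  233.52781457] -20.559178669874797
face [ 618.95865352 -162.55869162  226.52781457] [ 620.81311661 -159.70959129  195.52781457] [ 3.14124562e+00 -1.31808674e-03  2.91343460e+00]
-21.414883004014793 24.672984543351447
[ 611.1410061  -187.23765326  226.52781457]
[ 622.83776555 -136.96249332  226.52781457]
[ 594.59182727 -157.00656984  226.52781457]
[ 645.26880001 -169.14515986  226.52781457]
lag [ 620.81311661 -159.70959129  195.52781457]
shift [0.0717 0.0012 0.0006] turn -0.008 or 6.275 -6.291 t 5.45
```

```bash
python3 -c "
from h import *
import pickle; c=pickle.load(open('w2.pkl','rb')); e0=c['o']; s0=env.state()
n=cam('wrist')
g=lambda i:cv2.cvtColor(i['image'],cv2.COLOR_BGR2GRAY)
def sh(x0,y0,x1,y1):
  r=cv2.matchTemplate(g(n)[y0-10:y1+10,x0-10:x1+10],g(c)[y0:y1,x0:x1],cv2.TM_CCOEFF_NORMED); _,v,_,l=cv2.minMaxLoc(r)
  x,y=l; f=lambda a,b,d:0.5*(a-d)/(a-2*b+d)
  return v,x-10+f(r[y,x-1],r[y,x],r[y,x+1]),y-10+f(r[y-1,x],r[y,x],r[y+1,x])
a=sh(262,65,397,200); b=sh(250,222,400,300); print('bottle',a,'cap',b)
P=lambda x,y:(262+(x-.5)/4.4+a[1],65+(y-.5)/4.4+a[2])
N=onz(n,*P(302.5,292),115);N2=onz(n,*P(301.5,292.5),85); Rb=onz(n,*P(276,510),89); print(N,N2,Rb,np.degrees(np.arctan2(*(Rb-N)[1::-1])))
Q=lambda x,y:(240+(x-.5)/3.5,220+(y-.5)/3.5)
z=s0['eef_pos'][2]-8
f=onz(n,*Q(294,315),z+39); print('face',f,'tcp',s0['eef_pos'],np.degrees(s0['tcp_rot'][2]))
t=s0['eef_pos']+(N+N2)/2-f; print('target rel',t); go(t[0],t[1],195,168)
s=cam('scene');
for nm,c2 in (('s',s),): 
  im=c2['image']; cv2.imwrite('pics/s2.png',im)
"
```

```text
bottle (0.9897255897521973, np.float32(-4.047568), np.float32(1.3597535)) cap (0.9974063634872437, np.float32(0.024382569), np.float32(-0.0017257086))
[ 551.53489848 -141.78897305  115.        ] [ 550.84437477 -141.52824652   85.        ] [ 583.2759736  -153.28338275   89.        ] -19.906863794899113
face [ 618.81495274 -159.35446687  226.52781457] tcp [ 620.81311661 -159.70959129  195.52781457] 166.92750659326413
target rel [ 553.1878005  -142.01373421   69.        ]
shift [0.0697 0.0013 0.0009] turn -0.018 or 6.266 -6.301 t 5.5
```

```bash
python3 -m pendant '[[[0.3,0.02,0.0015,0,-0.018],[0.3,0.045,0.0015,0,-0.018],[0.3,0.065,0.0015,0,-0.018],[0.3,0.0708,0.0015,0,-0.018],[0.3,0.0708,0.0015,0.015,-0.018],[0.3,0.0708,0.0015,0.035,-0.018],[0.3,0.0708,0.0015,0.047,-0.018],[0.3,0.0708,0.0015,0.05,-0.018]]]'; python3 -m pendant '[[[0.3,0,0,0,0],[0.3,0,0,0,0],[0.3,0,0,0,0],[0.3,0,0,0,0],[0.3,0,0,0,0],[0.3,0,0,0,0],[0.3,0,0,0,0],[0.3,0,0,0,0]]]'; python3 -c "
from h import *
go(552.1,-142,130.5,167.9); print(env.state()['ft_force'],env.state()['moment'])
s=cam('scene'); cv2.imwrite('pics/s2.png',cv2.resize(s['image'][215:345,210:350],None,fx=4.4,fy=4.4,interpolation=3))
"
```

```text
t: 6.35
eef_pos: [552.5, -142.1, 145.1]
tcp_rot: [3.141, -0.002, 2.934]
ft_force: [0.6, -0.5, -1.1]
opening: 0.56
t: 7.15
eef_pos: [552.6, -142.8, 146.2]
tcp_rot: [-3.142, 0.0, 2.933]
ft_force: [0.5, -0.0, -0.1]
opening: 0.564
shift [0.0006 0.0007 0.0157] turn 0.002 or 6.286 -6.281 t 7.15
[ 0.46253507 -0.00568445 -0.05987588] [ 0.04032641 -0.13293643  0.01927167]
```

View pics/s2.png

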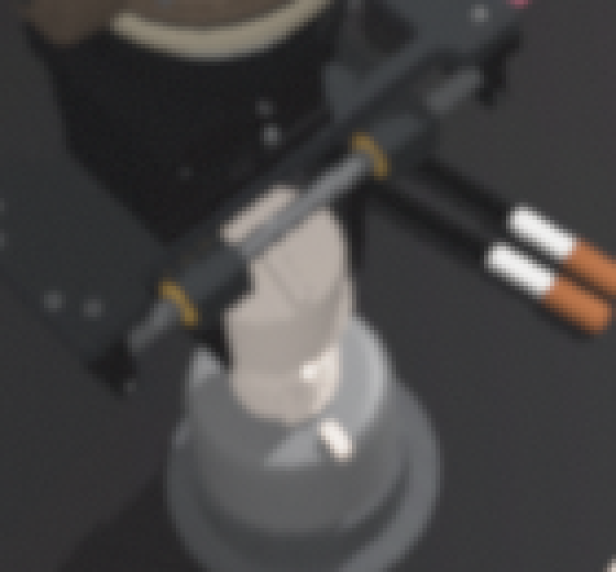

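The scene crop shows the cap above the neck, with the bar (265–300, 265–300) running parallel to the rib at (335,438). I'll lower it and watch the force.

```bash
python3 -m pendant '[[[0.3,0.0003,0.0003,0.004,0],[0.3,0.0003,0.0003,0.008,0],[0.3,0.0003,0.0003,0.011,0],[0.3,0.0003,0.0003,0.013,0],[0.3,0.0003,0.0003,0.015,0],[0.3,0.0003,0.0003,0.017,0],[0.3,0.0003,0.0003,0.018,0],[0.3,0.0003,0.0003,0.018,0]]]'; python3 -c "
from h import *
s=env.state();print(s['eef_pos'],s['ft_force'],s['moment'])"
```

```text
t: 8.0
eef_pos: [552.3, -142.4, 128.1]
tcp_rot: [-3.142, -0.0, 2.933]
ft_force: [0.0, 0.3, -1.3]
opening: 0.565
[ 552.2814456  -142.39724476  128.11249302] [ 0.00305663  0.3456489  -1.34230871] [ 0.06130599 -0.1666991  -0.00876191]
```

```bash
python3 -m pendant '[[[0.3,0,0,0.0005,0],[0.3,0,0,0.001,0],[0.3,0,0,0.0015,0],[0.3,0,0,0.002,0],[0.3,0,0,0.0025,0],[0.3,0,0,0.003,0],[0.3,0,0,0.0035,0],[0.3,0,0,0.0035,0]]]'; python3 -c "
from h import *
s=env.state();print(s['eef_pos'],s['ft_force'],s['moment'])"
```

```text
t: 8.8
eef_pos: [552.3, -142.4, 124.7]
tcp_rot: [-3.142, 0.0, 2.933]
ft_force: [-0.2, 1.5, 0.3]
opening: 0.564
[ 552.3428696  -142.40183866  124.66422353] [-0.23706611  1.48334029  0.26215934] [ 0.11302231 -0.10984129  0.03966704]
```

```bash
python3 -m pendant '[[[0.3,0,0,0.0003,0],[0.3,0,0,0.0006,0],[0.3,0,0,0.0009,0],[0.3,0,0,0.0012,0],[0.3,0,0,0.0015,0],[0.3,0,0,0.0018,0],[0.3,0,0,0.002,0],[0.3,0,0,0.002,0]]]'; python3 -c "
from h import *
s=env.state();print(s['eef_pos'],s['ft_force'],s['moment'])"
```

```text
t: 9.6
eef_pos: [552.5, -142.5, 123.1]
tcp_rot: [-3.141, 0.001, 2.933]
ft_force: [-1.3, -0.1, 4.6]
opening: 0.566
[ 552.4532875  -142.46122177  123.1141781 ] [-1.34885294 -0.065922    4.60153021] [ 0.18028646  0.080671   -0.00125191]
```

Contact is at z 123.1 with 4.6 N, where I expected the lands at 123.4, so the cap is seated. I'll press lightly and turn back.

```bash
python3 -m pendant '[[[0.3,0,0,0.0004,0],[0.3,0,0,0.0008,0],[0.3,0,0,0.0008,0],[0.3,0,0,0.0008,-0.08],[0.3,0,0,0.0008,-0.17],[0.3,0,0,0.0008,-0.26],[0.3,0,0,0.0008,-0.35],[0.3,0,0,0.0008,-0.4]]]'; python3 -c "
from h import *
s=env.state();print(s['eef_pos'],s['tcp_rot'],s['ft_force'],s['moment'])
s=cam('top'); s=cam('top'); cv2.imwrite('pics/t3.png',cv2.resize(s['image'][170:270,320:440],None,fx=5,fy=5,interpolation=3))"
```

```text
t: 10.4
eef_pos: [553.1, -142.5, 123.0]
tcp_rot: [-3.141, 0.002, -2.947]
ft_force: [-0.1, 1.7, 9.5]
opening: 0.565
[ 553.09108433 -142.49562331  122.95576844] [-3.14051543e+00  2.16921158e-03 -2.94720400e+00] [-0.11214486  1.67338599  9.46405301] [ 0.43011376 -0.11302708 -0.11639081]
```

```bash
python3 -m pendant '[[[0.3,0,0,0,-0.02],[0.3,0,0,0,-0.04],[0.3,0,0,0,-0.06],[0.3,0,0,0,-0.08],[0.3,0,0,0,-0.1],[0.3,0,0,0,-0.12],[0.3,0,0,0,-0.12],[0.3,0,0,0,-0.12]]]'; python3 -m pendant '[[[0.3,0,0,0,-0.02],[0.3,0,0,0,-0.04],[0.3,0,0,0,-0.06],[0.3,0,0,0,-0.07],[0.3,0,0,0,-0.07],[0.3,0,0,0,-0.07],[0.3,0,0,0,-0.07],[0.3,0,0,0,-0.07]]]'; python3 -c "
from h import *
s=env.state();print(s['eef_pos'],np.degrees(s['tcp_rot'][2])+360,s['ft_force'],s['moment'])"
```

```text
t: 11.3
eef_pos: [553.2, -142.6, 123.0]
tcp_rot: [-3.14, 0.002, -2.83]
ft_force: [-0.2, 0.5, 9.9]
opening: 0.562
t: 12.1
eef_pos: [553.2, -142.5, 123.0]
tcp_rot: [-3.14, 0.002, -2.761]
ft_force: [0.2, 1.2, 9.7]
opening: 0.562
[ 553.20287352 -142.52839646  122.95943221] 201.8298067486752 [0.24001882 1.17696258 9.68617756] [ 0.4040468  -0.19514672 -0.05219185]
```

```bash
python3 -m pendant '[[[0.3,0,0,0,-0.02],[0.3,0,0,0,-0.04],[0.3,0,0,0,-0.06],[0.3,0,0,0,-0.07],[0.3,0,0,0,-0.07],[0.3,0,0,0,-0.07],[0.3,0,0,0,-0.07],[0.3,0,0,0,-0.07]]]'; python3 -c "
from h import *
s=env.state();print(s['eef_pos'],np.degrees(s['tcp_rot'][2])+360,s['ft_force'],s['moment'])"
```

```text
t: 12.9
eef_pos: [553.1, -142.5, 123.0]
tcp_rot: [-3.14, 0.002, -2.691]
ft_force: [-0.8, 0.7, 9.6]
opening: 0.564
[ 553.08778537 -142.49069767  122.95413749] 205.8375627528613 [-0.79998715  0.66998712  9.63152761] [ 0.43380153 -0.07512646 -0.08424432]
```

```bash
python3 -m pendant '[[[0.3,0,0,0,-0.02],[0.3,0,0,0,-0.04],[0.3,0,0,0,-0.06],[0.3,0,0,0,-0.07],[0.3,0,0,0,-0.07],[0.3,0,0,0,-0.07],[0.3,0,0,0,-0.07],[0.3,0,0,0,-0.07]]]'; python3 -c "
from h import *
s=env.state();print(s['eef_pos'],np.degrees(s['tcp_rot'][2])+360,s['ft_force'],s['moment'],s['joints'][5])"
```

```text
t: 13.7
eef_pos: [553.1, -142.4, 123.0]
tcp_rot: [-3.14, 0.002, -2.621]
ft_force: [-1.1, 1.6, 10.1]
opening: 0.566
[ 553.06945635 -142.44509796  122.98924137] 209.85177435767136 [-1.07961157  1.59841024 10.05294261] [ 0.47911493 -0.06110815 -0.09872908] -2.4599295850931373
```

```bash
python3 -m pendant '[[[0.3,0,0,0,-0.015],[0.3,0,0,0,-0.03],[0.3,0,0,0,-0.045],[0.3,0,0,0,-0.05],[0.3,0,0,0,-0.05],[0.3,0,0,0,-0.05],[0.3,0,0,0,-0.05],[0.3,0,0,0,-0.05]]]'; python3 -c "
from h import *
s=env.state();print(s['eef_pos'],np.degrees(s['tcp_rot'][2])+360,s['ft_force'],s['moment'],s['joints'][5])"
```

```text
t: 14.5
eef_pos: [553.3, -142.3, 122.9]
tcp_rot: [-3.14, 0.002, -2.571]
ft_force: [1.2, 2.5, 9.8]
opening: 0.56
[ 553.2525791  -142.2932887   122.93371746] 212.70653651097402 [1.16670294 2.53566307 9.78371598] [ 0.81694397 -0.28849672 -0.02849421] -2.5099100666426093
```

```bash
python3 -m pendant '[[[0.3,0,0,0,-0.015],[0.3,0,0,0,-0.03],[0.3,0,0,0,-0.045],[0.3,0,0,0,-0.05],[0.3,0,0,0,-0.05],[0.3,0,0,0,-0.05],[0.3,0,0,0,-0.05],[0.3,0,0,0,-0.05]]]'; python3 -c "
from h import *
s=env.state();print(s['eef_pos'],np.degrees(s['tcp_rot'][2])+360,s['ft_force'],s['moment'],s['joints'][5])
c=cam('scene'); c=cam('wrist')
a=cv2.resize(cam('scene')['image'][215:345,210:350],(600,557),interpolation=3); cv2.imwrite('pics/s3.png',a)"
```

```text
t: 15.3
eef_pos: [553.4, -142.2, 123.0]
tcp_rot: [-3.14, 0.002, -2.521]
ft_force: [2.1, 3.3, 8.7]
opening: 0.563
[ 553.35075892 -142.16211626  122.95845257] 215.5709220358296 [2.12210317 3.25807565 8.69410917] [ 0.98886205 -0.36006746 -0.05229617] -2.559908703149644
```

View pics/s3.png

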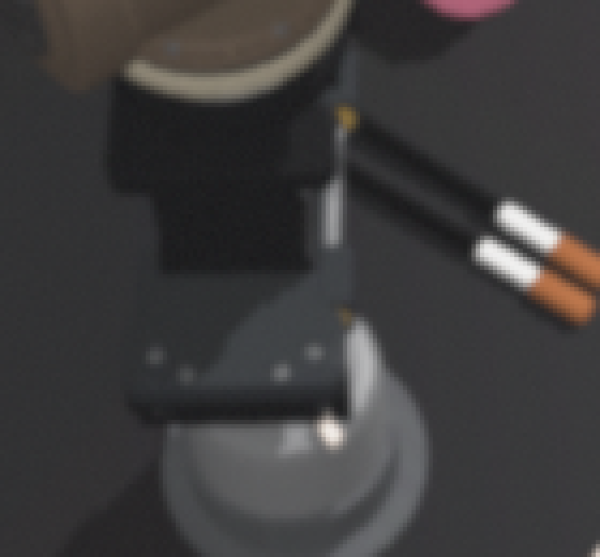

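The scene crop is mostly hidden by the gripper; only the rib at (332,430) shows. I'll turn a little further.

```bash
python3 -m pendant '[[[0.3,0,0,0,-0.01],[0.3,0,0,0,-0.02],[0.3,0,0,0,-0.03],[0.3,0,0,0,-0.035],[0.3,0,0,0,-0.035],[0.3,0,0,0,-0.035],[0.3,0,0,0,-0.035],[0.3,0,0,0,-0.035]]]'; python3 -c "
from h import *
s=env.state();print(s['eef_pos'],np.degrees(s['tcp_rot'][2])+360,s['ft_force'],s['moment'],s['joints'][5])"
```

```text
t: 16.25
eef_pos: [553.3, -142.1, 123.0]
tcp_rot: [-3.14, 0.002, -2.486]
ft_force: [2.1, 3.7, 9.8]
opening: 0.562
[ 553.33443611 -142.08922811  122.9881049 ] 217.57147030934658 [2.14311611 3.70634447 9.84359548] [ 1.08346701 -0.36210662 -0.11626606] -2.5948678087969173
```

```bash
python3 -m pendant '[[[0.3,0,0,-0.0005,0],[0.3,0,0,-0.001,0],[0.3,0,0,-0.001,0],[0.65,0,0,-0.001,0],[0.75,0,0,-0.001,0],[0.75,0,0,-0.001,0],[0.75,0,0,-0.001,0],[0.75,0,0,-0.001,0]]]'; python3 -c "
from h import *
s=env.state();print(s['eef_pos'],np.degrees(s['tcp_rot'][2])+360,s['ft_force'],s['moment'],s['joints'][5])
c=cam('wrist'); a=c['image'][150:400,200:450]; cv2.imwrite('pics/w4.png',cv2.resize(a,(600,600),interpolation=3)); P=cloud(c); m=c['image'].min(2)>150
q=P[m]; d=np.hypot(q[:,0]-551.5,q[:,1]+142); k=d<22; print(np.nanmedian(q[k,2]),k.sum(),np.nanmean(q[k,2]))"
```

```text
t: 17.05
eef_pos: [552.2, -142.4, 122.8]
tcp_rot: [3.141, -0.0, -2.485]
ft_force: [-0.4, -0.4, -1.1]
opening: 0.751
[ 552.23826082 -142.41613323  122.80995038] 217.59546463490116 [-0.40453767 -0.43370894 -1.05849747] [ 0.13061823 -0.09945275  0.0280844 ] -2.595012673193947
151.6099010771257 5300 151.36948370000349
```

View pics/w4.png

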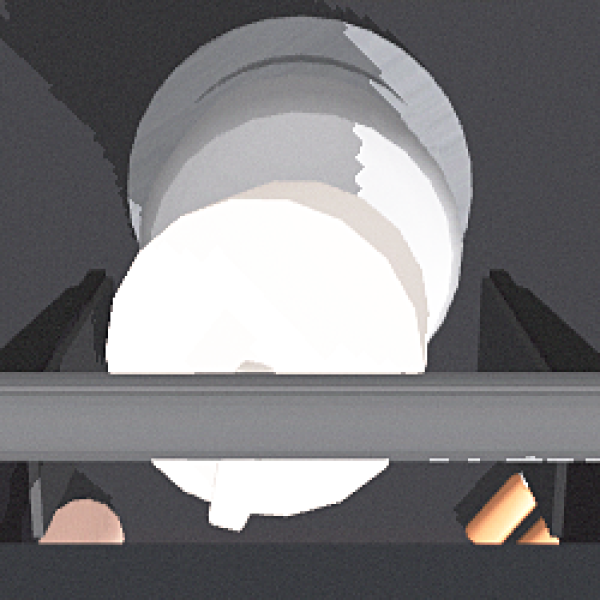

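The wrist view shows the cap on the neck after release, centred at about (267,355) in the crop. That is left of the bottle axis (300) and of the finger midline (294), so I'll check its tilt and height.

```bash
cat > chk.py <<'E'
from h import *
c=cam('wrist'); P=cloud(c); im=c['image']; g=im.min(2)
m=np.zeros(g.shape,bool); m[150:376,200:450]=True
d=np.hypot(P[...,0]-551.5,P[...,1]+142)
white=(g>215)&m&(d<40)&(P[...,2]>135)
q=P[white]; q=q[~np.isnan(q).any(1)]
A=np.c_[q[:,0]-551.5,q[:,1]+142,np.ones(len(q))]; w=np.ones(len(q),bool)
for _ in range(8):
    k=np.linalg.lstsq(A[w],q[w,2],rcond=None)[0]; r=q[:,2]-A@k; w=np.abs(r)<2.5*max(r[w].std(),.5)
print('plane z at neck',k[2].round(2),'tilt',k[:2].round(3),len(q),'std',r[w].std())
ys,xs=np.nonzero(white); print('px',xs.min(),xs.max(),ys.min(),ys.max())
print('TCP',env.state()['eef_pos'])
pts=np.c_[xs,ys]; 
for zz in (149,154):
    e=[]; 
    for y in range(236,304,3):
        r=xs[ys==y]
        if len(r)>20: e+= [onz(c,r.min()-.5,y,zz)[:2],onz(c,r.max()+.5,y,zz)[:2]]
    e=np.array(e); s=np.linalg.lstsq(np.c_[2*e,np.ones(len(e))],(e**2).sum(1),rcond=None)[0]; print(zz,'circle',s[:2],np.sqrt(s[2]+s[:2]@s[:2]))
E
python3 chk.py; python3 - <<'E'
from h import *
c=cam('wrist')
P=lambda x,y:(200+(x-.5)/2.4,150+(y-.5)/2.4)
for z in (149,154):
  a=onz(c,*P(237,462),z+7);b=onz(c,*P(227,527),z+7); print('bar',a,b,np.degrees(np.arctan2(*(b-a)[1::-1])))
E
```

```text
plane z at neck 152.4 tilt [0.009 0.21 ] 9523 std 0.5854379235786878
px 244 449 232 369
TCP [ 552.32106555 -142.41315694  122.87985066]
149 circle [ 550.16494842 -150.66366662] 26.393651041878986
154 circle [ 548.43645093 -151.77194271] 25.47096364410132
bar [ 566.68573362 -144.03159086  156.        ] [ 577.22237865 -138.23850453  156.        ] 28.802157560682048
bar [ 564.26249075 -145.44041503  161.        ] [ 574.41189816 -139.86023337  161.        ] 28.802157560681888
```

The cap is tilted 0.21 rad and low on the −y side, so one side has slipped into its gap: the gap edge is right here. I'll regrip with the jaws along world y to level it, then turn back a bit more.

```bash
python3 -m pendant '[[[0.95,0,0,0,0],[0.95,0,0,0,0],[0.95,0,0,0,0.1],[0.95,0,0,0,0.24],[0.95,0,0,0,0.38],[0.95,0,0,0,0.52],[0.95,0,0,0,0.64],[0.95,0,0,0,0.656]]]'; python3 -c "
from h import *
s=env.state();print(s['eef_pos'],np.degrees(s['tcp_rot'][2]),s['ft_force'],s['moment'],s['joints'][5])
go(552,-142.2,123,180)"; python3 chk.py
```

```text
t: 18.0
eef_pos: [552.4, -142.4, 123.0]
tcp_rot: [-3.141, 0.0, 3.14]
ft_force: [-0.7, -0.2, -0.2]
opening: 0.948
[ 552.35297624 -142.41297258  122.95724962] 179.88044221081572 [-0.72713713 -0.16002945 -0.2345306 ] [ 0.10661186 -0.18379995 -0.01598582] -1.9367238111677338
shift [ 0.0004  0.0002 -0.    ] turn -0.002 or 6.281 -6.285 t 18.0
plane z at neck 152.44 tilt [0.009 0.21 ] 7973 std 0.5476824270419234
px 241 375 245 375
TCP [ 552.33022504 -142.41734961  122.94069224]
149 circle [ 551.9730003  -150.44296251] 26.0801687018395
154 circle [ 549.7116524  -150.16719452] 25.168997982155272
```

```bash
python3 -m pendant '[[[0.75,0,0,0,0],[0.75,0,0,0,0],[0.65,0,0,0,0],[0.6,0,0,0,0],[0.55,0,0,0,0],[0.5,0,0,0,0],[0.3,0,0,0,0],[0.3,0,0,0,0]]]'; python3 -c "
from h import *
s=env.state();print(s['eef_pos'],np.degrees(s['tcp_rot'][2]),s['ft_force'],s['moment'],s['joints'][5])
"; python3 chk.py
```

```text
t: 18.85
eef_pos: [553.0, -143.1, 123.4]
tcp_rot: [-3.14, 0.002, -3.141]
ft_force: [1.9, -5.1, 3.6]
opening: 0.585
[ 553.02319102 -143.08548694  123.43606641] -179.9716806701697 [ 1.91347556 -5.14562582  3.64758351] [-0.90823857 -0.46729492  0.00573397] -1.9392586691844964
plane z at neck 150.73 tilt [-0.083  0.117] 8112 std 0.5288759158514134
px 256 385 237 375
TCP [ 553.02362597 -143.10651824  123.43368477]
149 circle [ 550.64348363 -143.86241336] 25.570671367641932
154 circle [ 548.44659795 -143.83845599] 24.67953641554272
```

```bash
python3 -m pendant '[[[0.3,0,0,0.0005,-0.02],[0.3,0,0,0.001,-0.04],[0.3,0,0,0.001,-0.06],[0.3,0,0,0.001,-0.08],[0.3,0,0,0.001,-0.08],[0.3,0,0,0.001,-0.08],[0.3,0,0,0.001,-0.08],[0.3,0,0,0.001,-0.08]]]'; python3 -c "
from h import *
s=env.state();print(s['eef_pos'],np.degrees(s['tcp_rot'][2]),s['ft_force'],s['moment'],s['opening'])
"; python3 chk.py
```

```text
t: 19.7
eef_pos: [552.5, -142.9, 122.2]
tcp_rot: [-3.141, 0.0, -3.061]
ft_force: [-0.5, -5.1, 4.5]
opening: 0.582
[ 552.46262269 -142.94379426  122.22588001] -175.39108673388355 [-0.52129241 -5.12409443  4.54957598] [-0.99560488 -0.12473021  0.10111667] 0.5817654261911308
plane z at neck 149.6 tilt [-0.119  0.109] 9017 std 0.5489270337455369
px 256 384 238 375
TCP [ 552.44928454 -142.92843258  122.23338161]
149 circle [ 548.21247832 -144.09594443] 25.354516013604734
154 circle [ 546.07958965 -144.24316869] 24.46398804123518
```

```bash
python3 -m pendant '[[[0.65,0,0,0,0],[0.75,0,0,0,0],[0.8,0,0,0,0],[0.8,0,0,0,0],[0.8,0,0,0,0],[0.8,0,0,0,0],[0.8,0,0,0,0],[0.8,0,0,0,0]]]'; python3 -c "
from h import *
s=env.state();print(s['eef_pos'],np.degrees(s['tcp_rot'][2]),s['ft_force'],s['moment'],s['opening'])
"; python3 chk.py
```

```text
t: 20.55
eef_pos: [552.3, -142.4, 121.9]
tcp_rot: [-3.142, 0.0, -3.061]
ft_force: [-0.4, 0.8, -0.3]
opening: 0.796
[ 552.34835955 -142.39909876  121.92030366] -175.4064993744644 [-0.39024121  0.7697333  -0.28244798] [ 0.10010262 -0.1532286  -0.00076634] 0.7963119340068296
plane z at neck 147.42 tilt [0.014 0.015] 8515 std 0.5562434236905576
px 260 391 236 365
TCP [ 552.35328138 -142.39571078  121.94680603]
149 circle [ 547.55503943 -142.11432965] 26.064318466335568
154 circle [ 545.44018026 -142.31751449] 25.147077247158208
```

The cap now sits level with its top at z 147.4, so it has dropped (mid about 6 above the neck top). I'll lower the hand, centre it, and regrip.

```bash
python3 -m pendant '[[[0.8,0.0008,0.0002,0.002,0],[0.8,0.0008,0.0002,0.004,0],[0.8,0.0008,0.0002,0.005,0],[0.6,0.0008,0.0002,0.005,0],[0.5,0.0008,0.0002,0.005,0],[0.3,0.0008,0.0002,0.005,0],[0.3,0.0008,0.0002,0.005,0],[0.3,0.0008,0.0002,0.005,0]]]'; python3 -m pendant '[[[0.3,0,0,0.0001,0.05],[0.3,0,0,0.0003,0.1],[0.3,0,0,0.0004,0.15],[0.3,0,0,0.0006,0.2],[0.3,0,0,0.0007,0.25],[0.3,0,0,0.0009,0.3],[0.3,0,0,0.0009,0.3],[0.3,0,0,0.0009,0.3]]]';python3 -c "
from h import *
s=env.state();print(s['eef_pos'],np.degrees(s['tcp_rot'][2]),s['ft_force'],s['moment'],s['opening'])
"; python3 chk.py
```

```text
t: 21.4
eef_pos: [551.6, -142.3, 117.0]
tcp_rot: [-3.141, 0.0, -3.061]
ft_force: [-0.7, -0.5, -0.2]
opening: 0.565
t: 22.2
eef_pos: [551.6, -142.2, 116.1]
tcp_rot: [-3.142, 0.0, 2.923]
ft_force: [0.3, 0.7, 0.2]
opening: 0.566
[ 551.57693915 -142.24374199  116.07554684] 167.48766237013268 [0.31740995 0.66562609 0.24691313] [ 0.17151181 -0.23930523 -0.05020965] 0.5655195654050121
plane z at neck 149.14 tilt [-0.604  0.119] 10209 std 19.589414560610514
px 200 423 242 373
TCP [ 551.61125426 -142.26036128  116.09794074]
149 circle [ 547.47706    -141.78117747] 25.896596943597913
154 circle [ 545.29421621 -141.29138202] 24.946102948076916
```

```bash
python3 -m pendant '[[[0.3,0,0,0.0004,0.14],[0.3,0,0,0.0008,0.28],[0.3,0,0,0.0012,0.42],[0.3,0,0,0.0016,0.56],[0.3,0,0,0.002,0.7],[0.3,0,0,0.0023,0.8],[0.3,0,0,0.0023,0.8],[0.3,0,0,0.0023,0.8]]]';python3 -c "
from h import *
s=env.state();print(s['eef_pos'],np.degrees(s['tcp_rot'][2]),s['ft_force'],s['moment'],s['opening'],s['joints'][5])
"
```

```text
t: 23.05
eef_pos: [551.6, -142.4, 113.8]
tcp_rot: [3.142, 0.0, 2.125]
ft_force: [0.2, -1.1, 1.0]
opening: 0.564
[ 551.62068103 -142.36653039  113.79326079] 121.77557242134928 [ 0.19408945 -1.08496703  1.03393143] [-0.08199579 -0.30225451 -0.06294694] 0.5638743203535176 -0.9228883388950003
```

```bash
for i in 1; do python3 -m pendant '[[[0.3,0,0,0.0004,0.14],[0.3,0,0,0.0008,0.28],[0.3,0,0,0.0012,0.42],[0.3,0,0,0.0016,0.56],[0.3,0,0,0.002,0.7],[0.3,0,0,0.0024,0.84],[0.3,0,0,0.0028,0.98],[0.3,0,0,0.0032,1.1]]]'; done; python3 -m pendant '[[[0.3,0,0,0.0004,0.14],[0.3,0,0,0.0008,0.28],[0.3,0,0,0.0012,0.42],[0.3,0,0,0.0016,0.56],[0.3,0,0,0.002,0.7],[0.3,0,0,0.0024,0.84],[0.3,0,0,0.0028,0.98],[0.3,0,0,0.0031,1.1]]]';python3 -c "
from h import *
s=env.state();print(s['eef_pos'],np.degrees(s['tcp_rot'][2]),s['ft_force'],s['moment'],s['opening'],s['joints'][5])
"
```

```text
t: 23.85
eef_pos: [551.7, -142.5, 110.6]
tcp_rot: [3.141, 0.0, 1.02]
ft_force: [2.1, -2.9, 0.8]
opening: 0.567
t: 24.65
eef_pos: [551.3, -142.7, 107.5]
tcp_rot: [3.141, 0.0, -0.08]
ft_force: [-1.8, -1.9, 1.5]
opening: 0.566
[ 551.29471414 -142.65671072  107.50481416] -4.606320624923077 [-1.75253584 -1.93256     1.45232494] [-0.38285161  0.26864923  0.0335648 ] 0.5656697478834894 1.2829713902144335
```

```bash
python3 -m pendant '[[[0.3,0,0,0.0004,0.14],[0.3,0,0,0.0008,0.28],[0.3,0,0,0.0012,0.42],[0.3,0,0,0.0016,0.56],[0.3,0,0,0.002,0.7],[0.3,0,0,0.0024,0.84],[0.3,0,0,0.0028,0.98],[0.3,0,0,0.0031,1.1]]]'; python3 -m pendant '[[[0.3,0,0,0,0],[0.3,0,0,0,0],[0.65,0,0,0,0],[0.75,0,0,0,0],[0.75,0,0,0,0],[0.75,0,0,0,0],[0.75,0,0,0,0],[0.75,0,0,0,0]]]'; python3 chk.py; python3 -m pendant '[[[0.75,0,0,0,-0.14],[0.75,0,0,0,-0.28],[0.75,0,0,0,-0.42],[0.75,0,0,0,-0.56],[0.75,0,0,0,-0.7],[0.75,0,0,0,-0.84],[0.75,0,0,0,-0.98],[0.75,0,0,0,-1.12]]]'; python3 -m pendant '[[[0.75,0,0,0,-0.14],[0.75,0,0,0,-0.28],[0.75,0,0,0,-0.42],[0.75,0,0,0,-0.56],[0.75,0,0,0,-0.7],[0.75,0,0,0,-0.84],[0.75,0,0,0,-0.98],[0.75,0,0,0,-1.12]]]'; python3 chk.py
```

```text
t: 25.45
eef_pos: [551.0, -142.3, 104.3]
tcp_rot: [3.141, 0.0, -1.18]
ft_force: [-0.7, -0.8, 1.5]
opening: 0.563
t: 26.25
eef_pos: [551.6, -142.3, 104.3]
tcp_rot: [-3.142, -0.0, -1.178]
ft_force: [0.6, 0.3, 0.1]
opening: 0.749
plane z at neck 136.8 tilt [-0.068  0.071] 3058 std 2.075238631605015
px 257 391 246 375
TCP [ 551.54936111 -142.28111544  104.31420569]
149 circle [ 554.70708635 -152.62929625] 21.532066283671487
154 circle [ 555.5778465  -154.63733469] 20.667157566593197
t: 27.1
eef_pos: [551.5, -142.3, 104.3]
tcp_rot: [3.142, -0.0, -0.052]
ft_force: [-0.2, 0.7, 0.1]
opening: 0.751
t: 27.9
eef_pos: [551.6, -142.3, 104.3]
tcp_rot: [3.141, 0.0, 1.068]
ft_force: [0.0, 0.0, 0.0]
opening: 0.748
plane z at neck 135.36 tilt [-0.005  0.001] 2309 std 0.29971964690601166
px 260 391 254 375
TCP [ 551.52992755 -142.28780109  104.34097853]
149 circle [ 555.67925903 -137.05439176] 22.364668354039292
154 circle [ 556.76939763 -134.98739581] 21.466380800949647
```

```bash
python3 -m pendant '[[[0.6,0,0,0,0],[0.5,0,0,0,0],[0.3,0,0,0,0],[0.3,0,0,0,0],[0.3,0,0,0,0],[0.3,0,0,0.0003,0.1],[0.3,0,0,0.0007,0.24],[0.3,0,0,0.0011,0.38]]]'; python3 -m pendant '[[[0.3,0,0,0.0004,0.14],[0.3,0,0,0.0008,0.28],[0.3,0,0,0.0012,0.42],[0.3,0,0,0.0016,0.56],[0.3,0,0,0.002,0.7],[0.3,0,0,0.0024,0.84],[0.3,0,0,0.0028,0.98],[0.3,0,0,0.003,1.05]]]'; python3 -m pendant '[[[0.3,0,0,0.0004,0.14],[0.3,0,0,0.0008,0.28],[0.3,0,0,0.0011,0.37],[0.3,0,0,0.0011,0.37],[0.3,0,0,0.0011,0.37],[0.3,0,0,0.0011,0.37],[0.3,0,0,0.0011,0.37],[0.3,0,0,0.0011,0.37]]]'; sed -i 's/>135)/>120)/; s/(149,154)/(130,)/' chk.py; python3 chk.py; python3 -c "
from h import *
s=env.state();print(s['eef_pos'],np.degrees(s['tcp_rot'][2]),s['ft_force'],s['moment'],s['opening'],s['joints'][5])
c=cam('wrist'); d=cam('scene')
o=np.hstack([cv2.resize(c['image'][150:400,200:450],(400,400)),cv2.resize(d['image'][215:345,210:340],(400,400))]); cv2.imwrite('pics/fin.png',o)
"
```

```text
t: 28.75
eef_pos: [551.5, -142.3, 103.3]
tcp_rot: [3.141, 0.0, 0.676]
ft_force: [0.2, 0.6, 0.4]
opening: 0.567
t: 29.55
eef_pos: [551.6, -142.3, 100.3]
tcp_rot: [3.142, -0.0, -0.374]
ft_force: [0.3, 0.2, 1.6]
opening: 0.565
t: 30.35
eef_pos: [551.5, -142.3, 99.2]
tcp_rot: [3.142, -0.0, -0.738]
ft_force: [-0.8, -0.1, 2.5]
opening: 0.567
plane z at neck 129.48 tilt [0.002 0.009] 8194 std 0.547501058220271
px 260 390 252 375
TCP [ 551.51146357 -142.31031979   99.14637426]
130 circle [ 552.46351944 -144.04197201] 24.722758293316794
[ 551.51146357 -142.31031979   99.14637426] -42.26714432393352 [-0.21854051 -1.38196954  2.28483544] [-0.05700788  0.17623142 -0.019335  ] 0.5671211741291243 1.940157574576119
```

View pics/fin.png

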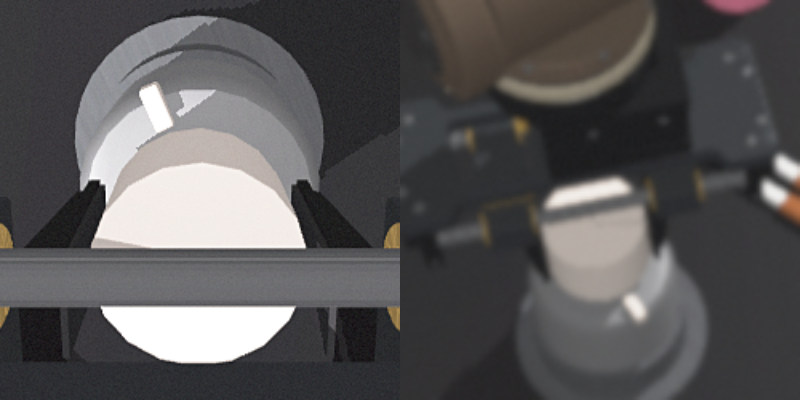

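The final view shows the cap level and concentric, low on the neck just above the shoulder, with both fingers on it. I'm handing the job in.

```bash
python3 -c "
from h import *
s=env.state();print(s['t'],np.abs(s['qvel']).max(),s['opening']); print(env.job_done())"
```

```text
30.5 0.001877103826997666 0.5707072505029718
the job is handed in; nothing more can be done
None
```

The cap is screwed about one full turn onto the bottle and still gripped there, and I have handed the job in; no verdict is reported. It took about 30.5 s of the 72 s allowed.

- **Setting it on:** I placed the cap on the lands with its pointer at the rib. Contact came at a TCP height of 123.1 mm against an expected 123.4 mm.
- **Finding the drop:** I turned it back about 50° under roughly 10 N without feeling it drop. When I let go, only one lug fell and the cap tilted 0.21 rad. I regripped across the tilt, turned back about 5° more and let go again, and it dropped level with its centre about 6 mm above the neck top.
- **Turning forward:** I turned it about 355° clockwise with one regrip, lowering the hand as it sank.

**Last checks:**

| Check | Measured | Wanted |
|---|---|---|
| Cap centre relative to neck top | about −12 mm | −14.2 to −7 mm |
| Tilt | below 0.01 rad | below 0.12 rad |
| Grip opening | 0.57 (about 54 mm, the cap's diameter) | gripping the cap |
| Arm | at rest | cap at rest |

**What disagreed or stayed unchecked:**
- Circle fits of the partly hidden cap were poor, off the neck axis by about 4 mm after the drop and 2 mm at the end. I relied on the neck core holding the cap centred instead.
- At the end the pointer was hidden by the gripper, so the full turn is judged from the hand's angle and how far the cap sank.
- I did not measure the bystanders at the end; no move brought the arm near them.

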